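Stack the ceramic discs on the chuck and start the bonding cycle

TASK

Slide the three white ceramic discs off their loading shelves onto the round chuck, the largest first, then the medium, then the smallest, so that they lie flat in a stack centred on the chuck; do not lift the discs off or tip them up, and do not displace the rack, the bottle or the jar. When the stack is finished, press the small key on the control box fully down and let it up, and then the large key, one at a time.

Things in the scene. Friction and masses are not known exactly. Their poses are not given: they have to be found in the camera images.
- chuck: fixed round dark steel chuck, 100 mm across, flat top 40 mm above the bench. Origin on its axis, at bench level (z = 0).
- disc_large: loose white ceramic disc, 90 mm across, 10 mm thick, about 250 g, lying on the low shelf. Origin: centre of its underside, z up.
- disc_medium: loose white ceramic disc, 80 mm across, 10 mm thick, about 200 g, lying on the middle shelf. Origin: centre of its underside, z up.
- disc_small: loose white ceramic disc, 70 mm across, 10 mm thick, about 150 g, lying on the high shelf. Origin: centre of its underside, z up.
- shelf_low: fixed flat loading shelf with no rims, 70 mm wide, top 41.5 mm above the bench (1.5 mm above the chuck). Origin on the chuck's axis at bench level; the shelf runs out along its own +x from 53 mm to 190 mm from that axis, centred on y = 0.
- shelf_middle: the same kind of shelf, top 51.5 mm above the bench (1.5 mm above the large disc when that lies on the chuck). Origin on the chuck's axis at bench level, shelf along its own +x from 53 to 190 mm.
- shelf_high: the same kind of shelf, top 61.5 mm above the bench (1.5 mm above the medium disc when that lies in the stack). Origin on the chuck's axis at bench level, shelf along its own +x from 53 to 190 mm.
- console: fixed grey control box, 85 mm by 140 mm (along its y), 50 mm high, with two grey keys on top, 70 mm apart along y. Origin: centre of its underside.
- key_small_top (a point): centre of the top face of the small round key (22 mm across) on the control box; the key goes straight down
- key_large_top (a point): centre of the top face of the large round key (36 mm across) on the control box; the key goes straight down
- key_small (a joint): travel of the small key: 0 up, 0.006 m fully down (about 5 N); springs back
- key_large (a joint): travel of the large key: 0 up, 0.006 m fully down (about 5 N); springs back
- collet_rack: bystander: loose aluminium rack with eight steel collets, 80 mm by 120 mm (along its y), 48 mm high. Origin: centre of its underside.
- solvent_bottle: bystander: loose white plastic bottle, 54 mm across, 150 mm tall, beyond the chuck. Origin: centre of its underside.
- paste_jar: bystander: loose amber jar, 52 mm across, 48 mm tall, between two shelves. Origin: centre of its underside.
Mind the look-alikes: they are no part of the job. What is shaped like the disc_medium but blue is not meant.

How it is judged:
On the way, in this order (a step that is already met when the one before it is completed fails the run):
1. the large disc lies flat and centred on the chuck (horizontal distance between disc_large and chuck below 0.006 m and height (world z) of disc_large between 0.037 and 0.043 m and angle between disc_large's own z axis and vertical below 0.06 rad and linear speed of disc_large below 0.03 m/s), for 0.2 s.
2. the medium disc lies flat and centred on the large one (all of step 1 and horizontal distance between disc_medium and chuck below 0.006 m and height (world z) of disc_medium between 0.047 and 0.053 m and angle between disc_medium's own z axis and vertical below 0.06 rad and linear speed of disc_medium below 0.03 m/s), for 0.2 s.
3. the small disc lies flat and centred on top (all of step 2 and horizontal distance between disc_small and chuck below 0.006 m and height (world z) of disc_small between 0.057 and 0.063 m and angle between disc_small's own z axis and vertical below 0.06 rad and linear speed of disc_small below 0.03 m/s), for 0.2 s.
4. the small key is pressed down (value of joint key_small above 0.0045 m), for 0.05 s.
5. the small key is up again (value of joint key_small below 0.0015 m), for 0.05 s.
6. the large key is pressed down (value of joint key_large above 0.0045 m), for 0.05 s.
At the end, for the whole second after the job is handed in: All three discs lie flat and at rest on the chuck, large, medium, small from the bottom up, each within 6 mm of the chuck's axis, and both keys are up again (all of step 3 and value of joint each of key_small, key_large below 0.0015 m); the robot touches nothing.
It fails at once if a disc is lifted more than 20 mm above its shelf (height (world z) of disc_large above 0.0615 m or height (world z) of disc_medium above 0.0715 m or height (world z) of disc_small above 0.0815 m).
It fails at once if a disc is tipped by more than 15 degrees (angle between any of disc_large, disc_medium, disc_small's own z axis and vertical above 0.26 rad).
It fails at once if a key is pressed before the stack is finished (value of joint any of key_small, key_large above 0.0035 m and (not (horizontal distance between disc_large and chuck below 0.008 m) or not (horizontal distance between disc_medium and chuck below 0.008 m) or not (horizontal distance between disc_small and chuck below 0.008 m))).
It fails at once if both keys are pressed at once (value of joint each of key_small, key_large above 0.0025 m).
It fails at once if the rack, the bottle or the jar is displaced by more than 25 mm or tipped (distance of any of collet_rack, solvent_bottle, paste_jar from where it was at the start of the episode above 0.025 m or angle between any of collet_rack, solvent_bottle, paste_jar's own z axis and vertical above 0.35 rad).
It also fails if it takes over 69 s, if anything falls off the work surface, if the arm or the gripper's body presses on something with over 40 N, if the wrist force passes 120 N, or if a joint passes its speed limit or range.

ROBOT

A 7-joint arm with a two-finger parallel gripper is mounted at the origin on the work surface. World frame = base frame: x ahead of the robot, y to its left, z up, the work surface at z = 0. Lengths are in m, angles in rad, forces in N, time in s.
With the tool pointing down it reaches from about 0.4 to 0.85 m from the base axis. Payload 10.4 kg.
Tool frame: the origin (TCP) lies at the very end of the fingers, on their centre line; the grasp point (between the pads) lies 19 mm behind it; x points along the fingers, z is the direction in which the jaws open and shut, and the axes are right-handed (so a half turn about x gives the same grasp; the last joint's range is limited). The gripper opens to 85 mm and grips with 20 to 120 N. Pads are 22 mm wide; open, the fingers measure 114 mm over their backs; the gripper's body (76 mm by 85 mm) begins 54 mm behind the grasp point. The pads swing forward as they close: fully open they stand 13 mm farther back than shut.
Start: joints at [1.206, 0.332, -0.065, 1.46, 0.022, 1.35, -0.088], TCP at [0.21, -0.589, 0.231] pointing down, gripper open.
Joint ranges: [-2.6, 2.6], [-0.5, 2.12], [-1.47, 1.34], [0.16, 2.42], [-1.27, 4.41], [0.06, 2.06], [-2.6, 2.6]. Speed limits (rad/s): [2.22, 2.22, 2.79, 2.79, 3.14, 3.14, 3.14].

INTERFACE

Orientations are given as a unit quaternion [x, y, z, w].
In Python, from workcell import telemetry, viewer, manip, spot_in, mark_of gives the robot as it stands. The module is installed in compiled form; this text tells all that it offers.
- The arm moves only by the shell command python3 -m crank 'ROWS' [FORCE]. ROWS is JSON, a list of rows, each a list of 3 entries, a list of its own where there are three numbers: the closure, from 0 (fully open) to 1 (shut), then the shift along the world's x, y, z in cm, then the turn, a rotation vector about the world's x, y, z in rad. A call has 1 to 12 rows; each row shifts and turns the commanded pose from where the row before left it; what a row does not reach is not made up. A row lasts 1/12 s, in which the tool goes at most 41.7 mm and 7.16 degrees, less where a joint would pass 70% of its speed; a pose out of reach is approached as far as the arm can. A call with a gripper value outside its range is refused whole. The fingers move at their own pace and stop on an object; FORCE is the grip in N (left out, the last holds). Time passes only in rows, so rows that do not move let the fingers close. It gives the time, the measured TCP pose, the force and the opening at its end, in the units of the state.
- telemetry.get_obs(): the state, without advancing time (a new reading comes with each control period).
- viewer.camera(name): name is "scene" or "top"; returns a dict with "frame" (420x560x3 uint8, red, green, blue), "intrinsics" (3x3 intrinsics, pixels), "cam_to_world" (4x4, takes a point from camera to world coordinates). Camera axes: x right, y up, looking along -z (the intrinsics and any distortion apply to the point x, -y, -z); pixel columns grow to the right and rows downward; lengths in m; the calibration is good to about 2 mm. A picture is of the moment at which its call begins. There is no depth.
- manip.hand_in(): hands the job in, once; it reports no verdict.
Trained networks look in a picture, given as the dict that the camera call returned (one of the last four; its "shot" number tells which), for a name from the list of things; names that differ only in an ending like _2 or _b are one class to them, and where a whole thing is asked for, a point or a joint stands for the part that bears it (a point fixed in the world has none). Each returns a list of dicts, best first, with "conf" (0 to 1); they miss things now and then, are a little off and sometimes report something else, mostly with a low value. They report only what shows in the picture. A call takes as long as a camera call. They do not tell look-alikes from the thing itself.
- spot_in(thing, picture): "location" ([x, y, z] in m, in the coordinates of the camera as it stood for that picture, good to about 4 mm: the middle of the surface that is visible of it).
- mark_of(thing, picture): "location" ([x, y, z] in m, in the coordinates of the camera as it stood for that picture, good to about 4 mm: a listed point, or the origin of a listed thing).
The state is a dict: "clock": time; "joint_pos": joint angles; "joint_velocities": joint speeds; "tau": joint torques, N m; "position": TCP position; "ee_rot": TCP orientation; "ft_force": force on the tool from outside, world axes, zero at the start; "torque": the same for the moment, N m; "grip_width": opening from 0.0 (shut) to 1.0 (fully open).
Only numpy, scipy, OpenCV 4.12 (cv2) and the standard library are available. Lean on these libraries where they do the work, as an engineer would, in place of code of your own. Each camera call takes 0.05 s, during which the arm holds its last target. There are 200 camera calls.

## Working session

There is one attempt and no reset: what is moved stays moved. The work goes in short steps, Python scripts to look and compute and a shell command to move; the robot and the scene stay as the last step left them, time stands still between calls to the robot, and variables do not carry over. Pictures are saved under pics/ and viewed, about 8 in all and at most 12, crops included, and the job is handed in when it is done.

```bash
mkdir -p pics; cat > h.py <<'E'
import numpy as np, cv2
from workcell import telemetry, viewer, manip, spot_in, mark_of
def w(c,p): return (np.array(c["cam_to_world"])@np.r_[p,1])[:3]
def save(c,n): cv2.imwrite(f"pics/{n}.png",c["frame"][:,:,::-1])
def st():
    o=telemetry.get_obs(); print("t",round(o["clock"],2),"p",np.round(o["position"],4),"q",np.round(o["ee_rot"],3),"F",np.round(o["ft_force"],1),"g",np.round(o["grip_width"],2))
E
python3 - <<'E'
from h import *
st()
T="chuck disc_large disc_medium disc_small shelf_low shelf_middle shelf_high console key_small_top key_large_top collet_rack solvent_bottle paste_jar".split()
for v in("top","scene"):
    c=viewer.camera(v); save(c,v+"0")
    for t in T: print(v,t,[(np.round(w(c,d["location"]),3).tolist(),round(d["conf"],2)) for d in mark_of(t,c)[:3]])
st()
E
```

```text
t 0.0 p [ 0.2093 -0.5885  0.2305] q [ 0.408  0.578 -0.407  0.577] F [ 0.6 -0.5  0.2] g 1.0
top chuck [([0.582, -0.02, 0.002], 0.9), ([0.598, -0.122, 0.062], 0.62)]
top disc_large [([0.49, -0.009, 0.044], 0.84)]
top disc_medium [([0.514, 0.157, -0.002], 0.89), ([0.748, 0.12, -0.002], 0.78), ([0.618, 0.09, 0.053], 0.6)]
top disc_small [([0.602, -0.124, 0.056], 0.97)]
top shelf_low [([0.473, -0.149, -0.002], 0.37)]
top shelf_middle []
top shelf_high [([0.583, -0.015, 0.001], 0.54)]
top console [([0.452, 0.337, -0.003], 0.91)]
top key_small_top [([0.583, -0.017, -0.001], 0.67), ([0.451, 0.305, 0.072], 0.6)]
top key_large_top [([0.444, 0.377, 0.07], 0.63)]
top collet_rack [([0.459, -0.342, 0.001], 0.83)]
top solvent_bottle [([0.803, -0.003, -0.001], 0.63)]
top paste_jar [([0.474, -0.149, -0.005], 0.73)]
scene chuck [([0.573, -0.013, -0.005], 0.55)]
scene disc_large [([0.489, -0.009, 0.044], 0.7)]
scene disc_medium [([0.616, 0.093, 0.049], 0.85), ([0.747, 0.12, 0.003], 0.82), ([0.512, 0.156, -0.005], 0.81)]
scene disc_small []
scene shelf_low [([0.489, -0.005, 0.047], 0.73)]
scene shelf_middle [([0.579, -0.014, 0.001], 0.73)]
scene shelf_high [([0.575, -0.015, 0.0], 0.26)]
scene console [([0.45, 0.345, -0.001], 0.91)]
scene key_small_top [([0.451, 0.308, 0.072], 0.58)]
scene key_large_top [([0.451, 0.376, 0.073], 0.53)]
scene collet_rack [([0.454, -0.339, -0.003], 0.93)]
scene solvent_bottle [([0.802, -0.001, -0.0], 0.56)]
scene paste_jar [([0.475, -0.145, -0.003], 0.68)]
t 1.4 p [ 0.2095 -0.5889  0.2314] q [ 0.408  0.578 -0.408  0.578] F [-0.   0.7  0.1] g 1.0
```

View pictures.

View pics/top0.png

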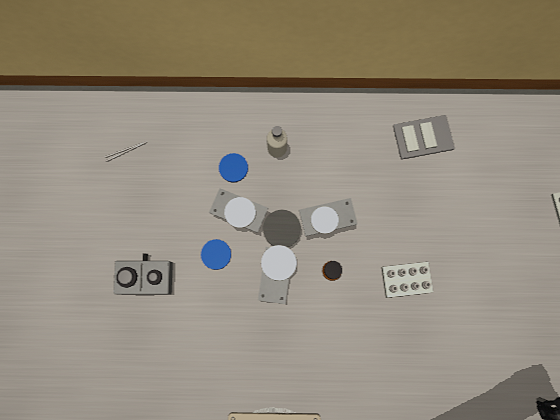

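View pics/scene0.png

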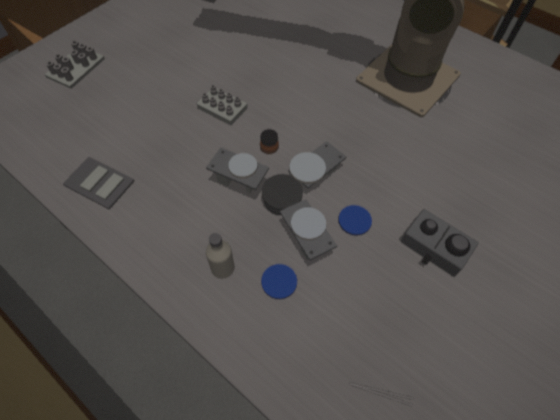

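```bash
cat >> h.py <<'E'
def rect(c,z,x0=.38,x1=.78,y0=-.2,y1=.2,s=.0005):
    # image rows: x decreasing downward, cols: y decreasing rightward (like top view)
    M=np.linalg.inv(np.array(c["cam_to_world"])); K=np.array(c["intrinsics"])
    A=np.array([[0,-s,x1],[-s,0,y1],[0,0,z],[0,0,1]]); 
    H=K@np.diag([1,-1,-1])@M[:3]@A
    n=int((y1-y0)/s),int((x1-x0)/s)
    return cv2.warpPerspective(c["frame"],H,n,flags=cv2.INTER_CUBIC|cv2.WARP_INVERSE_MAP)
def pix2w(u,v,x1=.78,y1=.2,s=.0005): return x1-s*v, y1-s*u
def fit(c,z,xy,R,sign,rng=.012,arc=None):
    """max mean radial edge of a circle radius R at height z near xy. sign +1: bright inside"""
    r=cv2.GaussianBlur(cv2.cvtColor(rect(c,z),cv2.COLOR_RGB2GRAY),(0,0),2).astype(np.float32)
    t=np.linspace(0,2*np.pi,180,endpoint=False)
    if arc is not None: t=t[arc(t)]
    def smp(p,R): 
        x=p[0]+R*np.cos(t); y=p[1]+R*np.sin(t)
        return cv2.remap(r,((.2-y)/.0005).astype(np.float32)[None],((.78-x)/.0005).astype(np.float32)[None],cv2.INTER_LINEAR)[0]
    def sc(p): return np.mean(np.clip(sign*(smp(p,R-.0025)-smp(p,R+.0025)),-10,60))
    best=None; p=np.array(xy,float)
    for st_ in(.002,.0005):
        g=np.arange(-rng,rng+1e-9,st_); rng=.003
        S=[(sc(p+[a,b]),a,b) for a in g for b in g]; m=max(S); p=p+[m[1],m[2]]
    return np.round(p,4),round(float(m[0]),1)
E
python3 - <<'E'
from h import *
C={v:viewer.camera(v) for v in("top","scene")}
for v,c in C.items():
    print(v,"chuck",fit(c,.04,(.58,-.015),.05,-1,arc=lambda t:np.cos(t)>-.5))
    for n,z,xy,R in(("L",.0515,(.49,-.009),.045),("M",.0615,(.617,.092),.04),("S",.0715,(.602,-.124),.035)):
        print(v,n,fit(c,z,xy,R,1))
r=np.hstack([cv2.resize(rect(c,.045),(400,400)) for c in C.values()])
cv2.imwrite("pics/rect.png",r[:,:,::-1])
E
```

```text
top chuck (array([ 0.5775, -0.017 ]), 46.8)
top L (array([ 0.49  , -0.0095]), 51.1)
top M (array([0.617 , 0.0915]), 53.0)
top S (array([ 0.598 , -0.1245]), 56.7)
scene chuck (array([ 0.5935, -0.001 ]), 18.8)
scene L (array([ 0.4905, -0.006 ]), 31.4)
scene M (array([0.6175, 0.094 ]), 31.4)
scene S (array([ 0.5985, -0.122 ]), 29.0)
```

View pics/rect.png

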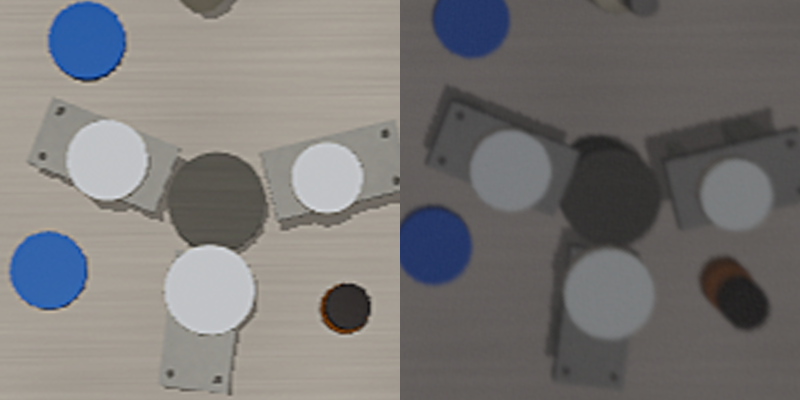

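```bash
R='[0.53,[0.9,2.44,0],[0,0,-0.0178]]'; 
python3 -m crank '[[0.53,[0.9,2.44,0],[0,0,-0.0178]],[0.53,[0.9,2.44,0],[0,0,-0.0178]],[0.53,[0.9,2.44,0],[0,0,-0.0178]],[0.53,[0.9,2.44,0],[0,0,-0.0178]],[0.53,[0.9,2.44,0],[0,0,-0.0178]],[0.53,[0.9,2.44,0],[0,0,-0.0178]],[0.53,[0.9,2.44,0],[0,0,-0.0178]],[0.53,[0.9,2.44,0],[0,0,-0.0178]],[0.53,[0.9,2.44,0],[0,0,-0.0178]],[0.53,[0.9,2.44,0],[0,0,-0.0178]],[0.53,[0.9,2.44,0],[0,0,-0.0178]],[0.53,[0.9,2.44,0],[0,0,-0.0178]]]' 30
python3 -m crank '[[0.53,[0.9,2.44,0],[0,0,-0.0178]],[0.53,[0.9,2.44,0],[0,0,-0.0178]],[0.53,[0.9,2.44,0],[0,0,-0.0178]],[0.53,[0.9,2.44,0],[0,0,-0.0178]],[0.53,[0.9,2.44,0],[0,0,-0.0178]],[0.53,[0.9,2.44,0],[0,0,-0.0178]],[0.53,[0.9,2.44,0],[0,0,-0.0178]],[0.53,[0.9,2.44,0],[0,0,-0.0178]],[0.53,[0.9,2.44,0],[0,0,-0.0178]],[0.53,[0.9,2.44,0],[0,0,-0.0178]],[0.53,[0.9,2.44,0],[0,0,-0.0178]],[0.53,[0.9,2.44,0],[0,0,-0.0178]]]'
```

```text
clock: 2.5
position: [0.3178, -0.2949, 0.2315]
ee_rot: [0.467, 0.531, -0.467, 0.531]
ft_force: [1.1, 0.4, 0.2]
grip_width: 0.468
clock: 3.5
position: [0.4258, -0.002, 0.2316]
ee_rot: [0.521, 0.478, -0.521, 0.478]
ft_force: [0.1, 0.0, 0.3]
grip_width: 0.47
```

```bash

python3 -m crank '[[0.53,[0,-0.1,-3],[0,0,0]],[0.53,[0,0,-3],[0,0,0]],[0.53,[0,0,-3],[0,0,0]],[0.53,[0,0,-3],[0,0,0]],[0.53,[0,0,-3],[0,0,0]],[0.53,[0,0,-2],[0,0,0]],[0.53,[0,0,-1],[0,0,0]],[0.53,[0,0,-0.66],[0,0,0]],[0.53,[0,0,0],[0,0,0]]]'
python3 - <<'E'
from h import *
C={v:viewer.camera(v) for v in("top","scene")}
for v,c in C.items(): print(fit(c,.0515,(.49,-.009),.045,1))
save(C["scene"],"s1")
a=cv2.resize(C["scene"]["frame"][90:280,180:430],None,fx=2,fy=2,interpolation=cv2.INTER_CUBIC); cv2.imwrite("pics/s1c.png",a[:,:,::-1])
E
```

```text
clock: 4.25
position: [0.4253, -0.0042, 0.0444]
ee_rot: [-0.521, -0.479, 0.521, -0.478]
ft_force: [-0.6, 0.1, -0.3]
grip_width: 0.468
(array([ 0.49  , -0.0105]), 19.7)
(array([ 0.4905, -0.0065]), 35.9)
```

View pics/s1c.png

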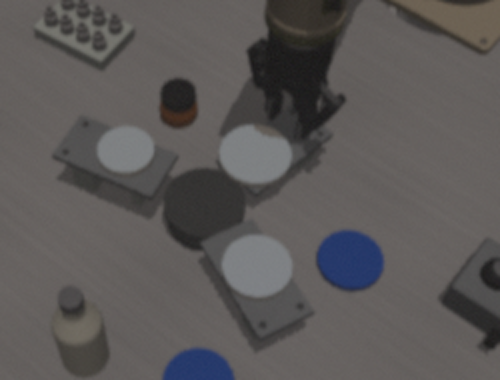

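```bash

python3 -m crank '[[0.53,[0.5,-0.04,0],[0,0,0]],[0.53,[0.5,-0.04,0],[0,0,0]],[0.53,[0.5,-0.04,0],[0,0,0]],[0.53,[0.5,-0.04,0],[0,0,0]],[0.53,[0.5,-0.04,0],[0,0,0]],[0.53,[0.5,-0.04,0],[0,0,0]],[0.53,[0.5,-0.04,0],[0,0,0]],[0.53,[0.5,-0.04,0],[0,0,0]],[0.53,[0.5,-0.04,0],[0,0,0]],[0.53,[0.5,-0.04,0],[0,0,0]],[0.53,[0.5,-0.04,0],[0,0,0]],[0.53,[0.5,-0.04,0],[0,0,0]]]'
python3 -m crank '[[0.53,[0.5,-0.04,0],[0,0,0]],[0.53,[0.5,-0.04,0],[0,0,0]],[0.53,[0.5,-0.04,0],[0,0,0]],[0.53,[0.5,-0.04,0],[0,0,0]],[0.53,[0.5,-0.04,0],[0,0,0]],[0.53,[0.3,-0.02,0],[0,0,0]],[0.53,[0.2,-0.01,0],[0,0,0]],[0.53,[0,0,0],[0,0,0]]]'
python3 - <<'E'
from h import *
C={v:viewer.camera(v) for v in("top","scene")}
for v,c in C.items(): print(fit(c,.05,(.567,-.015),.045,1))
print(fit(C["top"],.04,(.578,-.017),.05,-1,arc=lambda t:np.cos(t)>-.0,rng=.004))
save(C["scene"],"s2")
a=np.hstack([cv2.resize(c["frame"][y:y+190,x:x+190],None,fx=2,fy=2,interpolation=cv2.INTER_CUBIC) for c,y,x in((C["scene"],90,200),(C["top"],140,190))]); cv2.imwrite("pics/s2c.png",a[:,:,::-1])
E
```

```text
clock: 5.35
position: [0.4855, -0.0091, 0.0447]
ee_rot: [-0.52, -0.478, 0.521, -0.478]
ft_force: [-5.4, 0.5, 6.0]
grip_width: 0.467
clock: 6.02
position: [0.516, -0.0114, 0.0447]
ee_rot: [0.521, 0.478, -0.521, 0.478]
ft_force: [-0.7, 0.1, 0.5]
grip_width: 0.478
(array([ 0.575 , -0.0045]), 16.7)
(array([ 0.5685, -0.015 ]), 40.8)
(array([ 0.5815, -0.021 ]), 25.4)
```

View pics/s2c.png

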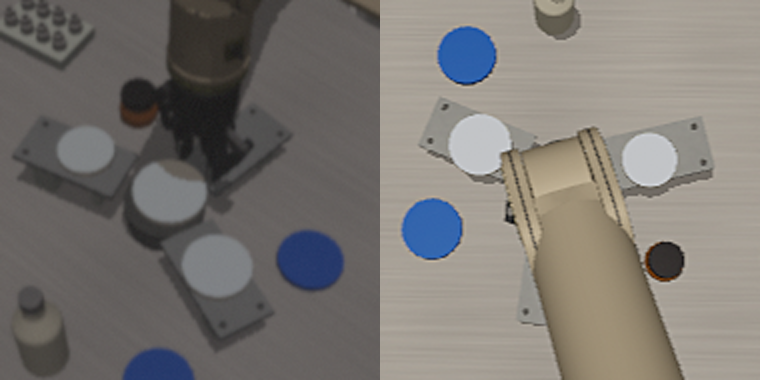

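```bash

python3 -m crank '[[0.53,[0.25,0,0],[0,0,0]],[0.53,[0.25,0,0],[0,0,0]],[0.53,[0.2,0,0],[0,0,0]],[0.53,[0.15,0,0],[0,0,0]],[0.53,[0.1,0,0],[0,0,0]],[0.53,[0,0,0],[0,0,0]],[0.53,[-1,0,0],[0,0,0]],[0.53,[-2,0.2,0],[0,0,0]],[0.53,[-1,0,2],[0,0,0]],[0.53,[0,0.5,4],[0,0,0]],[0.53,[0,3,4],[0,0,0.1]],[0.53,[0,4,2],[0,0,0.1]]]'
python3 -m crank '[[0.53,[0,4,0],[0,0,0.1]],[0.53,[0,4,0],[0,0,0.1]],[0.53,[0.5,4,0],[0,0,0.1]],[0.53,[1,4,0],[0,0,0.1]],[0.53,[1,3,0],[0,0,0.1]],[0.53,[1,3,0],[0,0,0.1]],[0.53,[1,2,0],[0,0,0.1]],[0.53,[0,0,0],[0,0,0]]]'
python3 - <<'E'
from h import *
C={v:viewer.camera(v) for v in("top","scene")}
for v,c in C.items(): 
    print(v,fit(c,.05,(.576,-.015),.045,1))
    print(fit(c,.0615,(.617,.092),.04,1))
    print(fit(c,.04,(.578,-.017),.05,-1,rng=.004))
save(C["top"],"t3"); save(C["scene"],"s3")
c=C["top"];a=np.hstack([rect(C["top"],.05)[200:600,200:600],rect(C["scene"],.05)[200:600,200:600]]); cv2.imwrite("pics/s3c.png",a[:,:,::-1])
E
```

```text
clock: 7.12
position: [0.487, 0.0559, 0.1605]
ee_rot: [0.472, 0.526, -0.47, 0.529]
ft_force: [1.4, 0.2, 0.5]
grip_width: 0.471
clock: 7.78
position: [0.5302, 0.3028, 0.1566]
ee_rot: [0.259, 0.659, -0.256, 0.658]
ft_force: [-0.2, 0.3, 0.4]
grip_width: 0.47
top (array([ 0.578, -0.017]), 60.0)
(array([0.617 , 0.0915]), 53.3)
(array([ 0.578, -0.018]), 47.4)
scene (array([ 0.5775, -0.015 ]), 43.2)
(array([0.6175, 0.094 ]), 34.1)
(array([ 0.585, -0.01 ]), 5.0)
```

View pics/s3c.png

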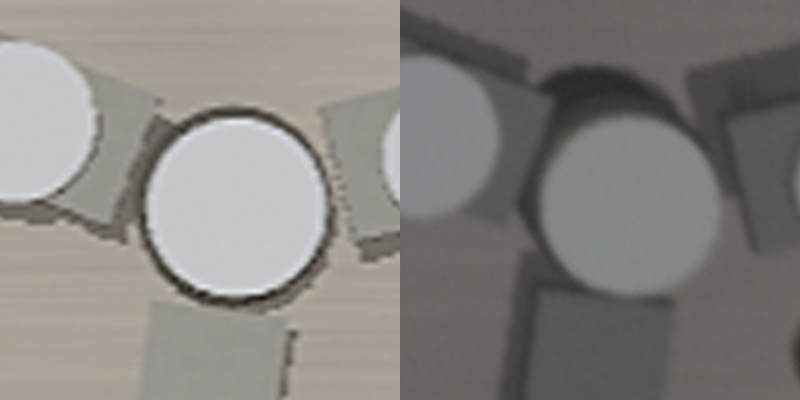

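```bash

python3 -m crank '[[0.53,[2,-2.6,0],[0,0,0.067]],[0.53,[2,-2.6,0],[0,0,0.067]],[0.53,[2,-2.6,0],[0,0,0.067]],[0.53,[2,-2.6,0],[0,0,0.067]],[0.53,[1.7,-2.6,0],[0,0,0.067]],[0.53,[1,-2.4,0],[0,0,0.066]],[0.53,[0,0,-2.5],[0,0,0]],[0.53,[0,0,-2.5],[0,0,0]],[0.53,[0,0,-1.5],[0,0,0]],[0.53,[0,0,-1.0],[0,0,0]],[0.53,[0,0,0],[0,0,0]]]'
python3 - <<'E'
from h import *
st(); from scipy.spatial.transform import Rotation as R
z=R.from_quat(telemetry.get_obs()["ee_rot"]).as_matrix()[:,2]; print(np.degrees(np.arctan2(z[1],z[0])))
E
```

```text
clock: 8.8
position: [0.636, 0.143, 0.0799]
ee_rot: [0.125, 0.697, -0.126, 0.695]
ft_force: [-0.2, -0.9, -0.5]
grip_width: 0.469
t 8.8 p [0.636  0.143  0.0799] q [ 0.125  0.697 -0.126  0.695] F [-0.2 -0.9 -0.5] g 0.47
-20.397395108926126
```

```bash

python3 -m crank '[[0.53,[0.2,0.5,-1],[0,0,0.01]],[0.53,[0,0,-1],[0,0,0]],[0.53,[0,0,-0.5],[0,0,0]],[0.53,[0,0,0],[0,0,0]]]'
```

```text
clock: 9.13
position: [0.6384, 0.149, 0.0555]
ee_rot: [0.121, 0.697, -0.121, 0.696]
ft_force: [-0.9, 0.2, -0.8]
grip_width: 0.467
```

```bash

python3 -m crank '[[0.53,[-0.19,-0.51,-0.1],[0,0,0]],[0.53,[-0.19,-0.51,0],[0,0,0]],[0.53,[-0.19,-0.51,0],[0,0,0]],[0.53,[-0.19,-0.51,0],[0,0,0]],[0.53,[-0.19,-0.51,0],[0,0,0]],[0.53,[-0.19,-0.51,0],[0,0,0]],[0.53,[-0.19,-0.51,0],[0,0,0]],[0.53,[-0.19,-0.51,0],[0,0,0]],[0.53,[-0.19,-0.51,0],[0,0,0]],[0.53,[-0.19,-0.51,0],[0,0,0]],[0.53,[-0.19,-0.51,0],[0,0,0]],[0.53,[-0.19,-0.51,0],[0,0,0]]]'
python3 -m crank '[[0.53,[-0.19,-0.51,0],[0,0,0]],[0.53,[-0.19,-0.51,0],[0,0,0]],[0.53,[-0.19,-0.51,0],[0,0,0]],[0.53,[-0.19,-0.51,0],[0,0,0]],[0.53,[-0.19,-0.51,0],[0,0,0]],[0.53,[-0.19,-0.51,0],[0,0,0]],[0.53,[-0.19,-0.51,0],[0,0,0]],[0.53,[-0.19,-0.51,0],[0,0,0]],[0.53,[-0.12,-0.34,0],[0,0,0]],[0.53,[-0.08,-0.2,0],[0,0,0]],[0.53,[0,0,0],[0,0,0]]]'
python3 - <<'E'
from h import *
C={v:viewer.camera(v) for v in("top","scene")}
for v,c in C.items(): print(v,fit(c,.06,(.581,-.007),.04,1), fit(c,.06,(.581,-.007),.04,1,arc=lambda t:np.sin(t)<.3))
save(C["scene"],"s4")
a=np.hstack([rect(c,.06)[200:600,200:600] for c in C.values()]); cv2.imwrite("pics/s4c.png",a[:,:,::-1])
E
```

```text
clock: 10.13
position: [0.6161, 0.0873, 0.0558]
ee_rot: [0.121, 0.697, -0.121, 0.697]
ft_force: [1.9, 1.9, 2.7]
grip_width: 0.472
clock: 11.05
position: [0.5988, 0.0405, 0.0555]
ee_rot: [0.121, 0.697, -0.122, 0.696]
ft_force: [1.1, 0.7, 0.8]
grip_width: 0.475
top (array([ 0.5955, -0.018 ]), 4.1) (array([ 0.5955, -0.018 ]), 6.4)
scene (array([ 0.5865, -0.0145]), 7.8) (array([ 0.5865, -0.0145]), 16.0)
```

View pics/s4c.png

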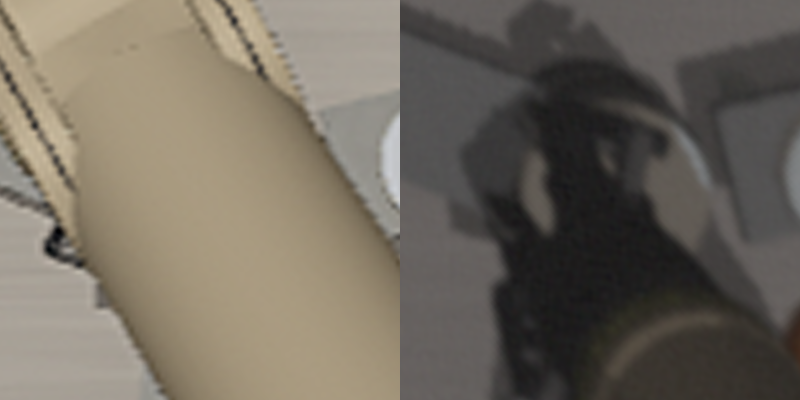

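```bash

python3 -m crank '[[0.53,[-0.1,-0.28,-0.1],[0,0,0]],[0.53,[-0.1,-0.28,0],[0,0,0]],[0.53,[-0.1,-0.26,0],[0,0,0]],[0.53,[-0.08,-0.2,0],[0,0,0]],[0.53,[-0.04,-0.16,0],[0,0,0]],[0.53,[0,0,0],[0,0,0]]]'
python3 -m crank '[[0.53,[0.34,0.94,0],[0,0,0]],[0.53,[0.68,1.9,0],[0,0,0]],[0.53,[0.34,0.94,2],[0,0,0]],[0.53,[0.5,1,4],[0,0,0]],[0.53,[1,3,4],[0,0,0]],[0.53,[0,4,0],[0,0,0]],[0.53,[0,4,0],[0,0,0]],[0.53,[0,4,0],[0,0,0]],[0.53,[0,2,0],[0,0,0]],[0.53,[0,0,0],[0,0,0]]]'
python3 - <<'E'
from h import *
C={v:viewer.camera(v) for v in("top","scene")}
for v,c in C.items(): print(v,fit(c,.06,(.579,-.014),.04,1,rng=.02),fit(c,.0715,(.598,-.123),.035,1),fit(c,.05,(.578,-.016),.045,1,rng=.006),fit(c,.04,(.578,-.016),.05,-1,rng=.006))
save(C["scene"],"s5")
a=np.hstack([rect(c,.06)[200:600,200:600] for c in C.values()]); cv2.imwrite("pics/s5c.png",a[:,:,::-1])
E
```

```text
clock: 11.65
position: [0.5947, 0.0292, 0.0547]
ee_rot: [0.122, 0.697, -0.122, 0.697]
ft_force: [0.7, 2.1, 1.5]
grip_width: 0.472
clock: 12.48
position: [0.619, 0.2495, 0.1475]
ee_rot: [0.12, 0.698, -0.118, 0.697]
ft_force: [-0.5, 0.1, 0.4]
grip_width: 0.468
top (array([ 0.582 , -0.0145]), 39.2) (array([ 0.598 , -0.1245]), 56.7) (array([ 0.578, -0.017]), 60.0) (array([ 0.578 , -0.0175]), 44.7)
scene (array([ 0.579 , -0.0135]), 25.9) (array([ 0.5985, -0.122 ]), 31.9) (array([ 0.578 , -0.0145]), 33.1) (array([ 0.587 , -0.0085]), 5.4)
```

View pics/s5c.png

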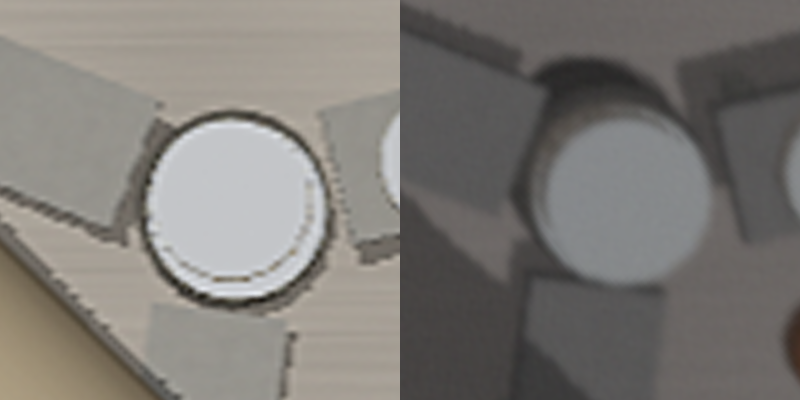

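```bash

python3 - <<'E'
from h import *
C={v:viewer.camera(v) for v in("top","scene")}
for v,c in C.items():
  for z in (.05,.06): print(v,z,[fit(c,z,(.579,-.015),.04,1,rng=.008,arc=a) for a in (lambda t:np.cos(t-np.radians(235))>.0,lambda t:np.cos(t-np.radians(235))>.3,lambda t:np.cos(t)<0.3,lambda t:np.sin(t)<0.3)])
for R in(.039,.040,.041): print(R,fit(C["scene"],.06,(.579,-.015),R,1,rng=.008))
r=rect(C["top"],.06)
a=cv2.resize(r[290:510,320:540],None,fx=3,fy=3,interpolation=cv2.INTER_CUBIC); cv2.imwrite("pics/t6.png",cv2.convertScaleAbs(a[:,:,::-1],alpha=2.5,beta=-300)[:600])
E
```

```text
top 0.05 [(array([ 0.5725, -0.0235]), 54.8), (array([ 0.5735, -0.023 ]), 60.0), (array([ 0.57 , -0.017]), 45.3), (array([ 0.575, -0.024]), 45.6)]
top 0.06 [(array([ 0.571, -0.023]), 56.1), (array([ 0.5725, -0.0225]), 60.0), (array([ 0.569, -0.017]), 46.4), (array([ 0.5735, -0.024 ]), 46.9)]
scene 0.05 [(array([ 0.5735, -0.021 ]), 29.0), (array([ 0.5735, -0.0205]), 29.3), (array([ 0.5715, -0.016 ]), 28.1), (array([ 0.575, -0.021]), 28.5)]
scene 0.06 [(array([ 0.579, -0.016]), 30.2), (array([ 0.579 , -0.0155]), 30.1), (array([ 0.577, -0.012]), 28.8), (array([ 0.58  , -0.0165]), 29.6)]
0.039 (array([ 0.578 , -0.0075]), 22.4)
0.04 (array([ 0.579, -0.013]), 25.9)
0.041 (array([ 0.5795, -0.014 ]), 29.4)
```

View pics/t6.png

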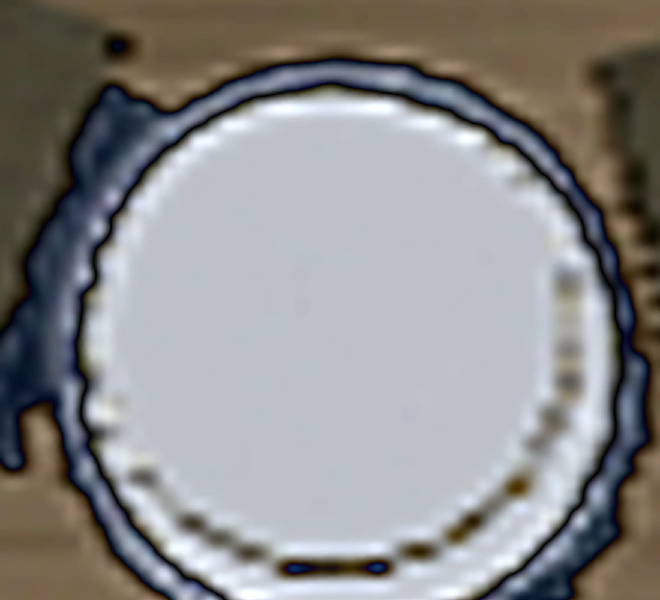

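```bash

python3 -m crank '[[0.53,[0,-3.5,0],[0,0,-0.078]],[0.53,[0,-3.5,0],[0,0,-0.078]],[0.53,[0.2,-3.5,0],[0,0,-0.078]],[0.53,[0.2,-3.5,0],[0,0,-0.077]],[0.53,[0.2,-3.5,0],[0,0,-0.077]],[0.53,[0.2,-2.5,0],[0,0,-0.077]],[0.53,[0,-1.2,-1.5],[0,0,0]],[0.53,[0,0,-2.5],[0,0,0]],[0.53,[0,0,-2.2],[0,0,0]],[0.53,[0,0,0],[0,0,0]]]'
python3 - <<'E'
from h import *
st(); from scipy.spatial.transform import Rotation as R
z=R.from_quat(telemetry.get_obs()["ee_rot"]).as_matrix()[:,2]; print(np.degrees(np.arctan2(z[1],z[0])))
for v in("top","scene"): print(viewer.camera(v)["cam_to_world"])
E
```

```text
clock: 13.52
position: [0.6272, 0.0269, 0.0811]
ee_rot: [0.278, 0.651, -0.281, 0.648]
ft_force: [-0.3, 0.6, -0.1]
grip_width: 0.469
t 13.52 p [0.6272 0.0269 0.0811] q [ 0.278  0.651 -0.281  0.648] F [-0.3  0.6 -0.1] g 0.47
-46.6091585705364
[[ 0.0125106   0.98481131 -0.1731767   0.39384711]
 [-0.99988247  0.01078612 -0.01089545 -0.010936  ]
 [-0.00886205  0.17329265  0.9848305   1.34072779]
 [ 0.          0.          0.          1.        ]]
[[-0.64550942 -0.65063263  0.39999347  1.01755467]
 [ 0.76375008 -0.55116677  0.33600744  0.33471399]
 [ 0.00184571  0.52239101  0.85270406  0.89958213]
 [ 0.          0.          0.          1.        ]]
```

```bash

python3 -m crank '[[0.53,[0,0.4,-1],[0,0,0]],[0.53,[0,0,-1],[0,0,0]],[0.53,[0,0,-0.67],[0,0,0]],[0.53,[0,0,0],[0,0,0]],[0.53,[-0.3,-0.3,0],[0,0,0]],[0.53,[-0.3,-0.3,0],[0,0,0]],[0.53,[-0.3,-0.3,0],[0,0,0]],[0.53,[-0.3,-0.3,0],[0,0,0]],[0.53,[-0.2,-0.2,0],[0,0,0]],[0.53,[-0.1,-0.1,0],[0,0,0]],[0.53,[0,0,0],[0,0,0]]]'
```

```text
clock: 14.53
position: [0.6145, 0.0185, 0.0589]
ee_rot: [0.279, 0.65, -0.279, 0.65]
ft_force: [-0.2, -0.6, 0.4]
grip_width: 0.469
```

```bash

python3 -m crank '[[0.53,[0.7,0.7,0],[0,0,0]],[0.53,[0,0,-0.45],[0,0,0]],[0.53,[0,0,0],[0,0,0]]]'
python3 -m crank '[[0.53,[-0.3,-0.3,0],[0,0,0]],[0.53,[-0.3,-0.3,0],[0,0,0]],[0.53,[-0.2,-0.2,0],[0,0,0]],[0.53,[-0.1,-0.12,0],[0,0,0]],[0.53,[0,0,0],[0,0,0]],[0.53,[0,0,0],[0,0,0]]]'
```

```text
clock: 14.78
position: [0.6216, 0.0271, 0.0534]
ee_rot: [0.278, 0.65, -0.278, 0.65]
ft_force: [-0.3, -0.7, -0.5]
grip_width: 0.471
clock: 15.28
position: [0.6125, 0.0166, 0.0543]
ee_rot: [0.279, 0.65, -0.279, 0.65]
ft_force: [0.0, 0.6, -0.5]
grip_width: 0.467
```

```bash

python3 -m crank '[[0.53,[-0.1,-0.07,0],[0,0,0]],[0.53,[0,0,0],[0,0,0]],[0.53,[0.7,0.7,0],[0,0,0]],[0.53,[1.4,1.4,0],[0,0,0]],[0.53,[0.5,0.5,3],[0,0,0]],[0.53,[0,0,4],[0,0,0]],[0.53,[0,-1,3],[0,0,0.1]],[0.53,[0,-3.5,0],[0,0,0.1]],[0.53,[0,-4,0],[0,0,0.1]],[0.53,[0,-4,0],[0,0,0.1]],[0.53,[0,-4,0],[0,0,0.1]],[0.53,[0,-4,0],[0,0,0.1]]]'
python3 -m crank '[[0.53,[-0.5,-4,0],[0,0,0.1]],[0.53,[-0.5,-4,0],[0,0,0.1]],[0.53,[-0.5,-3,0],[0,0,0.1]],[0.53,[-0.5,-2,0],[0,0,0.1]],[0.53,[0,-1,0],[0,0,0]],[0.53,[0,0,0],[0,0,0]]]'
python3 - <<'E'
from h import *
C={v:viewer.camera(v) for v in("top","scene")}
for v,c in C.items(): print(v,fit(c,.06,(.579,-.014),.04,1,rng=.01),fit(c,.0715,(.598,-.123),.035,1),fit(c,.05,(.578,-.016),.045,1,rng=.006),fit(c,.04,(.578,-.016),.05,-1,rng=.006))
save(C["scene"],"s7"); save(C["top"],"t7")
r=rect(C["top"],.06)
f=lambda r:cv2.convertScaleAbs(cv2.resize(r[290:510,320:540],(390,390),interpolation=cv2.INTER_CUBIC)[:,:,::-1],alpha=2.5,beta=-300)
g=lambda r:cv2.convertScaleAbs(cv2.resize(r[290:510,320:540],(390,390),interpolation=cv2.INTER_CUBIC)[:,:,::-1],alpha=3,beta=-180)
cv2.imwrite("pics/t7c.png",np.hstack([f(r),g(rect(C["scene"],.06))]))
st()
E
```

```text
clock: 16.28
position: [0.6378, -0.1645, 0.1544]
ee_rot: [0.072, 0.703, -0.072, 0.704]
ft_force: [0.6, -0.5, 0.4]
grip_width: 0.471
clock: 16.78
position: [0.6174, -0.3054, 0.1536]
ee_rot: [-0.064, 0.704, 0.065, 0.704]
ft_force: [-0.3, -0.1, -0.6]
grip_width: 0.472
top (array([ 0.5815, -0.0165]), 38.5) (array([ 0.598 , -0.1245]), 56.9) (array([ 0.578, -0.017]), 60.0) (array([ 0.578, -0.018]), 47.6)
scene (array([ 0.5785, -0.015 ]), 24.9) (array([ 0.5985, -0.122 ]), 30.1) (array([ 0.578 , -0.0145]), 34.7) (array([ 0.587 , -0.0085]), 5.0)
t 16.88 p [ 0.6184 -0.3008  0.1542] q [-0.066  0.704  0.067  0.704] F [ 0.5 -0.7 -0.1] g 0.47
```

View pics/t7c.png

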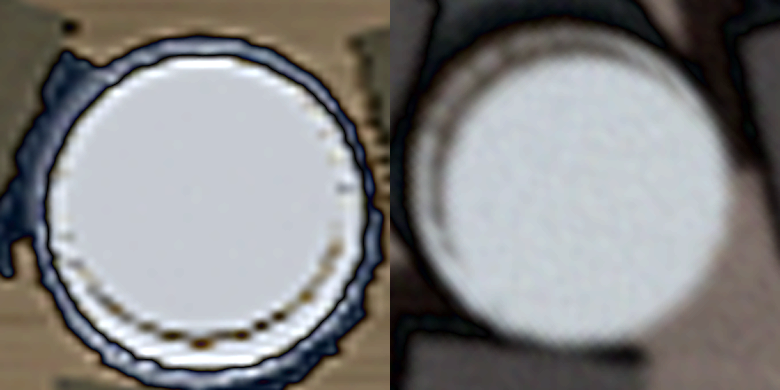

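```bash

python3 -m crank '[[0.53,[-0.3,3,0],[0,0,0]],[0.53,[-0.3,3,0],[0,0,0]],[0.53,[-0.3,3,0],[0,0,0]],[0.53,[0,2.4,0],[0,0,0]],[0.53,[0,0,-2.5],[0,0,0]],[0.53,[0,0,-2.5],[0,0,0]],[0.53,[0,0,-2],[0,0,0]],[0.53,[0,0,0],[0,0,0]],[0.53,[0,0,0],[0,0,0]]]'
```

```text
clock: 17.63
position: [0.6086, -0.1865, 0.0842]
ee_rot: [-0.067, 0.704, 0.068, 0.704]
ft_force: [0.3, -0.1, 0.5]
grip_width: 0.467
```

```bash

python3 -m crank '[[0.53,[0,0,-1],[0,0,0]],[0.53,[0,0,-0.6],[0,0,0]],[0.53,[0,0,-0.37],[0,0,0]],[0.53,[0,0,0],[0,0,0]],[0.53,[0,0,0],[0,0,0]],[0.53,[-0.09,0.5,0],[0,0,0]],[0.53,[-0.09,0.5,0],[0,0,0]]]'
python3 -m crank '[[0.53,[-0.09,0.5,0],[0,0,0]],[0.53,[-0.09,0.5,0],[0,0,0]],[0.53,[-0.09,0.5,0],[0,0,0]],[0.53,[-0.09,0.5,0],[0,0,0]],[0.53,[-0.09,0.5,0],[0,0,0]],[0.53,[-0.09,0.5,0],[0,0,0]],[0.53,[-0.09,0.5,0],[0,0,0]],[0.53,[-0.09,0.5,0],[0,0,0]],[0.53,[-0.09,0.5,0],[0,0,0]],[0.53,[-0.09,0.5,0],[0,0,0]],[0.53,[-0.09,0.5,0],[0,0,0]],[0.53,[-0.09,0.5,0],[0,0,0]]]'
```

```text
clock: 18.22
position: [0.6069, -0.1787, 0.0648]
ee_rot: [-0.067, 0.704, 0.067, 0.704]
ft_force: [0.4, 0.4, 0.1]
grip_width: 0.47
clock: 19.22
position: [0.5959, -0.1184, 0.0645]
ee_rot: [-0.067, 0.704, 0.067, 0.704]
ft_force: [0.3, -2.3, 0.8]
grip_width: 0.469
```

```bash

python3 -m crank '[[0.53,[-0.09,0.5,0],[0,0,0]],[0.53,[-0.09,0.5,0],[0,0,0]],[0.53,[-0.09,0.5,0],[0,0,0]],[0.53,[-0.09,0.5,0],[0,0,0]],[0.53,[-0.09,0.5,0],[0,0,0]],[0.53,[-0.09,0.5,0],[0,0,0]],[0.53,[-0.09,0.5,0],[0,0,0]],[0.53,[-0.09,0.5,0],[0,0,0]],[0.53,[-0.09,0.5,0],[0,0,0]],[0.53,[-0.05,0.3,0],[0,0,0]],[0.53,[0,0,0],[0,0,0]],[0.53,[0,0,0],[0,0,0]]]'
python3 - <<'E'
from h import *
st();c=viewer.camera("scene")
print(fit(c,.07,(.58,-.028),.035,1))
r=rect(c,.07); cv2.imwrite("pics/s8.png",cv2.convertScaleAbs(r[250:600,200:600,::-1],alpha=2.5,beta=-100))
E
```

```text
clock: 20.22
position: [0.5874, -0.0705, 0.0645]
ee_rot: [-0.067, 0.704, 0.067, 0.704]
ft_force: [0.5, 0.0, -1.1]
grip_width: 0.469
t 20.22 p [ 0.5874 -0.0705  0.0645] q [-0.067  0.704  0.067  0.704] F [ 0.5  0.  -1.1] g 0.47
(array([ 0.5805, -0.031 ]), 26.8)
```

View pics/s8.png

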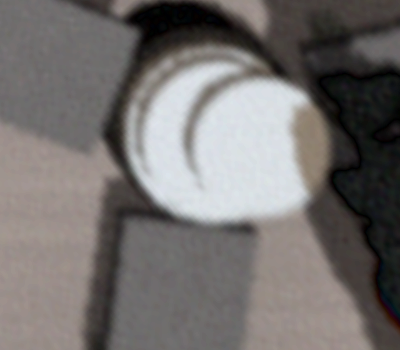

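```bash

python3 -m crank '[[0.53,[-0.05,0.3,0],[0,0,0]],[0.53,[-0.05,0.3,0],[0,0,0]],[0.53,[-0.05,0.3,0],[0,0,0]],[0.53,[-0.05,0.25,0],[0,0,0]],[0.53,[-0.05,0.2,0],[0,0,0]],[0.53,[-0.03,0.15,0],[0,0,0]],[0.53,[0,0.07,0],[0,0,0]],[0.53,[0,0,0],[0,0,0]],[0.53,[0,0,0],[0,0,0]]]'
python3 -m crank '[[0.53,[0.18,-1,0],[0,0,0]],[0.53,[0.36,-2,0],[0,0,0]],[0.53,[0.2,-1,2],[0,0,0]],[0.53,[0.5,-2,4],[0,0,0]],[0.53,[0,-4,2],[0,0,0]],[0.53,[0,-4,0],[0,0,0]],[0.53,[0,-4,0],[0,0,0]],[0.53,[0,-4,0],[0,0,0]],[0.53,[0,-2,0],[0,0,0]],[0.53,[0,0,0],[0,0,0]]]'
python3 - <<'E'
from h import *
C={v:viewer.camera(v) for v in("top","scene")}
for v,c in C.items(): print(v,fit(c,.07,(.579,-.016),.035,1,rng=.008),fit(c,.06,(.579,-.014),.04,1,rng=.008),fit(c,.05,(.578,-.016),.045,1,rng=.006),fit(c,.04,(.578,-.016),.05,-1,rng=.006))
for t in("key_small_top","key_large_top","console"):
  for v,c in C.items(): print(v,t,[(np.round(w(c,d["location"]),4).tolist(),round(d["conf"],2)) for d in mark_of(t,c)[:2]])
f=lambda r,a,b:cv2.convertScaleAbs(cv2.resize(r[290:510,320:540],(390,390),interpolation=cv2.INTER_CUBIC)[:,:,::-1],alpha=a,beta=b)
cv2.imwrite("pics/t9.png",np.hstack([f(rect(C["top"],.07),2.5,-300),f(rect(C["scene"],.07),3,-180)]))
r=rect(C["top"],.07,.35,.55,.24,.44); cv2.imwrite("pics/cons.png",r[:,:,::-1])
E
```

```text
clock: 21.02
position: [0.5846, -0.0551, 0.0645]
ee_rot: [-0.067, 0.704, 0.067, 0.704]
ft_force: [-0.4, -1.4, 0.7]
grip_width: 0.469
clock: 21.85
position: [0.5948, -0.2992, 0.1392]
ee_rot: [-0.064, 0.705, 0.063, 0.704]
ft_force: [-0.5, -0.8, -0.3]
grip_width: 0.469
top (array([ 0.582 , -0.0195]), 25.0) (array([ 0.5815, -0.0155]), 31.4) (array([ 0.578, -0.017]), 60.0) (array([ 0.578, -0.018]), 47.6)
scene (array([ 0.5775, -0.0165]), 21.2) (array([ 0.579 , -0.0155]), 22.7) (array([ 0.578 , -0.0145]), 33.2) (array([ 0.587 , -0.0085]), 5.1)
top key_small_top [([0.4543, 0.3066, 0.0764], 0.39)]
scene key_small_top []
top key_large_top [([0.5763, -0.0182, 0.0408], 0.56), ([0.4444, 0.3748, 0.0695], 0.43)]
scene key_large_top [([0.4495, 0.3761, 0.0741], 0.5), ([0.5789, -0.0159, 0.0574], 0.16)]
top console [([0.4516, 0.3386, -0.003], 0.87)]
scene console [([0.4497, 0.3431, -0.0001], 0.95)]
```

View pics/t9.png

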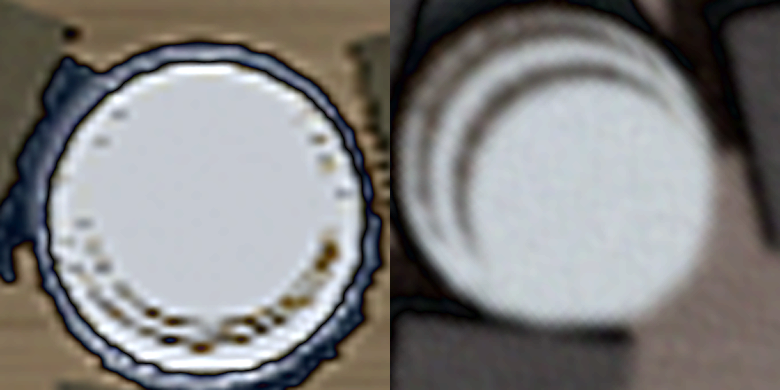

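```bash

python3 -m crank '[[1,[0,0,1],[0,0,0]],[1,[-0.71,3.03,0],[0,0,0]],[1,[-0.71,3.03,0],[0,0,0]],[1,[-0.71,3.03,0],[0,0,0]],[1,[-0.71,3.03,0],[0,0,0]],[1,[-0.71,3.03,0],[0,0,0]],[1,[-0.71,3.03,0],[0,0,0]],[1,[-0.71,3.03,0],[0,0,0]],[1,[-0.71,3.03,0],[0,0,0]],[1,[-0.71,3.03,0],[0,0,0]],[1,[-0.71,3.03,0],[0,0,0]]]'
python3 -m crank '[[1,[-0.71,3.03,0],[0,0,0]],[1,[-0.71,3.03,0],[0,0,0]],[1,[-0.71,3.03,0],[0,0,0]],[1,[-0.71,3.03,0],[0,0,0]],[1,[-0.71,3.03,0],[0,0,0]],[1,[-0.71,3.03,0],[0,0,0]],[1,[-0.71,3.03,0],[0,0,0]],[1,[-0.71,3.03,0],[0,0,0]],[1,[-0.71,3.03,0],[0,0,0]],[1,[-0.71,3.03,0],[0,0,0]],[1,[0,0,0],[0,0,0]],[1,[0,0,0],[0,0,0]]]'
python3 - <<'E'
from h import *
C={v:viewer.camera(v) for v in("top","scene")}
for v,c in C.items():
  print(v,fit(c,.07,(.579,-.016),.035,1,rng=.008))
  for t in("key_small_top","key_large_top"): print(t,[(np.round(w(c,d["location"]),4).tolist(),round(d["conf"],2)) for d in mark_of(t,c)[:2]])
E
```

```text
clock: 23.17
position: [0.5252, 0.0137, 0.151]
ee_rot: [-0.068, 0.704, 0.067, 0.704]
ft_force: [0.5, 0.4, 0.8]
grip_width: -0.002
clock: 24.17
position: [0.4532, 0.3176, 0.151]
ee_rot: [-0.068, 0.704, 0.069, 0.704]
ft_force: [0.1, -0.8, -0.2]
grip_width: 0.001
top (array([ 0.582, -0.021]), 25.0)
key_small_top [([0.8079, -0.004, -0.0033], 0.58), ([0.4748, -0.1501, -0.0049], 0.19)]
key_large_top []
scene (array([ 0.5775, -0.0165]), 21.5)
key_small_top [([0.4494, 0.3076, 0.0689], 0.56)]
key_large_top [([0.447, 0.3759, 0.0751], 0.76)]
```

```bash

python3 -m crank '[[1,[-0.1,-1.05,-1],[0,0,0]],[1,[0,0,-2],[0,0,0]],[1,[0,0,-2],[0,0,0]],[1,[0,0,-1.5],[0,0,0]],[1,[0,0,-0.6],[0,0,0]],[1,[0,0,0],[0,0,0]]]'
python3 -m crank '[[1,[0,0,-0.3],[0,0,0]],[1,[0,0,-0.3],[0,0,0]],[1,[0,0,0],[0,0,0]]]'
python3 -m crank '[[1,[0,0,-0.2],[0,0,0]],[1,[0,0,0],[0,0,0]]]'
python3 -m crank '[[1,[0,0,-0.2],[0,0,0]],[1,[0,0,0],[0,0,0]]]'
```

```text
clock: 24.97
position: [0.4532, 0.3038, 0.078]
ee_rot: [-0.067, 0.705, 0.067, 0.703]
ft_force: [-0.2, -0.4, -0.5]
grip_width: -0.0
clock: 25.22
position: [0.4538, 0.3047, 0.0734]
ee_rot: [-0.067, 0.704, 0.067, 0.704]
ft_force: [0.3, -0.9, 1.2]
grip_width: -0.001
clock: 25.38
position: [0.4539, 0.3049, 0.0715]
ee_rot: [-0.067, 0.704, 0.067, 0.704]
ft_force: [0.1, 0.4, 2.4]
grip_width: -0.0
clock: 25.55
position: [0.4539, 0.3048, 0.0694]
ee_rot: [-0.067, 0.704, 0.067, 0.704]
ft_force: [0.2, -0.1, 2.2]
grip_width: 0.001
```

```bash

python3 -m crank '[[1,[0,0,-0.15],[0,0,0]],[1,[0,0,0],[0,0,0]]]'
python3 -m crank '[[1,[0,0,-0.15],[0,0,0]],[1,[0,0,0],[0,0,0]]]'
```

```text
clock: 25.72
position: [0.4539, 0.3048, 0.0678]
ee_rot: [-0.067, 0.704, 0.067, 0.704]
ft_force: [1.5, 0.8, 3.6]
grip_width: 0.002
clock: 25.88
position: [0.4539, 0.3048, 0.0663]
ee_rot: [-0.067, 0.704, 0.067, 0.704]
ft_force: [0.3, 1.0, 5.2]
grip_width: 0.002
```

```bash

python3 -m crank '[[1,[0,0,-0.15],[0,0,0]],[1,[0,0,0],[0,0,0]]]'
python3 -m crank '[[1,[0,0,-0.1],[0,0,0]],[1,[0,0,0],[0,0,0]],[1,[0,0,0],[0,0,0]]]'
```

```text
clock: 26.05
position: [0.454, 0.3049, 0.0659]
ee_rot: [-0.067, 0.704, 0.067, 0.704]
ft_force: [-1.5, -3.7, 17.2]
grip_width: -0.0
clock: 26.3
position: [0.4541, 0.305, 0.0657]
ee_rot: [-0.067, 0.703, 0.067, 0.704]
ft_force: [-4.2, -5.2, 27.1]
grip_width: -0.003
```

```bash

python3 -m crank '[[1,[0,0,1],[0,0,0]],[1,[0,0,2.6],[0,0,0]],[1,[0,0,0],[0,0,0]],[1,[-0.3,3.5,0],[0,0,0]],[1,[-0.3,3.6,0],[0,0,0]],[1,[0,0,0],[0,0,0]],[1,[0,0,-1.6],[0,0,0]],[1,[0,0,-0.8],[0,0,0]],[1,[0,0,0],[0,0,0]]]'
python3 -m crank '[[1,[0,0,-0.3],[0,0,0]],[1,[0,0,-0.3],[0,0,0]],[1,[0,0,0],[0,0,0]]]'
python3 -m crank '[[1,[0,0,-0.2],[0,0,0]],[1,[0,0,0],[0,0,0]]]'
```

```text
clock: 27.05
position: [0.4468, 0.3737, 0.0729]
ee_rot: [-0.068, 0.705, 0.066, 0.703]
ft_force: [0.2, -0.3, 0.1]
grip_width: 0.002
clock: 27.3
position: [0.4479, 0.3747, 0.0694]
ee_rot: [-0.067, 0.704, 0.066, 0.704]
ft_force: [-0.2, -1.5, 3.3]
grip_width: 0.003
clock: 27.47
position: [0.448, 0.3751, 0.0678]
ee_rot: [-0.067, 0.704, 0.067, 0.704]
ft_force: [-0.5, -2.7, 3.6]
grip_width: -0.002
```

```bash

python3 -m crank '[[1,[0,0,-0.2],[0,0,0]],[1,[0,0,0],[0,0,0]]]'
python3 -m crank '[[1,[0,0,-0.15],[0,0,0]],[1,[0,0,0],[0,0,0]],[1,[0,0,0],[0,0,0]]]'
```

```text
clock: 27.63
position: [0.4481, 0.3753, 0.0662]
ee_rot: [-0.067, 0.704, 0.067, 0.704]
ft_force: [-0.6, -4.0, 7.2]
grip_width: 0.003
clock: 27.88
position: [0.4482, 0.3754, 0.0659]
ee_rot: [-0.067, 0.703, 0.066, 0.705]
ft_force: [-4.3, -9.1, 22.6]
grip_width: -0.001
```

Both bottomed out at the same height. Next I lift clear and make a last check of the stack and bystanders.

```bash

python3 -m crank '[[1,[0,0,1],[0,0,0]],[1,[0,0,3],[0,0,0]],[1,[0,0,3],[0,0,0]],[1,[0,0,3],[0,0,0]],[1,[0,0,0],[0,0,0]],[1,[0,0,0],[0,0,0]]]'
python3 - <<'E'
from h import *
C={v:viewer.camera(v) for v in("top","scene")}
for v,c in C.items():
  print(v,fit(c,.07,(.579,-.016),.035,1,rng=.008),fit(c,.06,(.579,-.014),.04,1,rng=.008),fit(c,.05,(.578,-.016),.045,1,rng=.006))
  for t in("disc_small","disc_medium","disc_large","chuck","collet_rack","solvent_bottle","paste_jar"): print(t,[(np.round(w(c,d["location"]),4).tolist(),round(d["conf"],2)) for d in mark_of(t,c)[:3]])
st()
E
```

```text
clock: 28.38
position: [0.4481, 0.3764, 0.1657]
ee_rot: [-0.066, 0.703, 0.068, 0.705]
ft_force: [-0.1, -0.3, -0.1]
grip_width: -0.0
top (array([ 0.582 , -0.0195]), 25.0) (array([ 0.5815, -0.0155]), 31.4) (array([ 0.578, -0.017]), 60.0)
disc_small [([0.5754, -0.0185, 0.0596], 0.75)]
disc_medium [([0.7525, 0.1195, -0.0029], 0.69), ([0.5131, 0.1551, -0.0008], 0.55), ([0.5779, -0.019, 0.0504], 0.46)]
disc_large [([0.5769, -0.0182, 0.0401], 0.56)]
chuck [([0.5813, -0.0193, 0.0022], 0.72)]
collet_rack [([0.4575, -0.3421, 0.0035], 0.67)]
solvent_bottle [([0.8079, -0.0015, -0.0051], 0.71), ([0.5793, -0.0174, 0.0582], 0.22)]
paste_jar [([0.4764, -0.1465, -0.0039], 0.66)]
scene (array([ 0.5775, -0.0165]), 21.2) (array([ 0.579 , -0.0155]), 22.8) (array([ 0.578 , -0.0145]), 33.3)
disc_small [([0.5793, -0.0164, 0.0588], 0.86)]
disc_medium [([0.7474, 0.1227, 0.0014], 0.89), ([0.5825, -0.0136, 0.0479], 0.77), ([0.5113, 0.1573, -0.0059], 0.7)]
disc_large [([0.5737, -0.0136, 0.0424], 0.75)]
chuck [([0.5733, -0.0108, -0.0052], 0.69)]
collet_rack [([0.452, -0.3415, -0.0053], 0.8), ([0.449, 0.3441, 0.0012], 0.61)]
solvent_bottle [([0.8056, 0.0005, -0.0029], 0.56)]
paste_jar [([0.4746, -0.1513, -0.0005], 0.97)]
t 29.18 p [0.4476 0.3755 0.1642] q [-0.067  0.704  0.067  0.704] F [0.2 0.3 0.8] g 0.0
```

All discs measure within tolerance, the bystanders are unmoved and the robot is clear, so I hand in.

```bash
python3 -c "
from workcell import manip
print(manip.hand_in())"
```

```text
the job is handed in; nothing more can be done
None
```

I slid the large, medium and small discs onto the chuck in that order, then pressed the small key and the large key one at a time. The job is handed in; the clock read about 29 s.

- **Method:** I pushed each disc from behind with the half-open fingers. The medium disc first stopped roughly 3–5 mm off centre, so I nudged it about 2 mm closer before placing the small one.
- **Large disc:** both cameras showed it within about 1 mm of the chuck's axis.
- **Medium and small discs:** the cameras disagree. The scene camera puts the medium about 1.5 mm and the small 1–2 mm off. The top camera puts the medium about 3–4 mm and the small 3–5 mm off. Both readings are inside the 6 mm limit, but white discs on white are hard to measure.
- **Keys:** both reached their stop at the same tool height, 0.066 m, with 22–27 N on the tool. The fingers then lifted clear and the tool force fell to nearly zero. I did not measure the keys springing back up.
- **Bystanders:** the rack, bottle and jar were found within about 7 mm of where they started, which is measurement noise. I never touched them.

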